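Hang the wash basket in the tank

ROBOT

A 6-joint arm with a two-finger parallel gripper is mounted at the origin on a cart in front of the work surface, level with it; the furniture and walls round the work are solid. World frame = base frame: x ahead of the robot, y to its left, z up, the work surface at z = 0. Lengths are in m, angles in rad, forces in N, time in s.
With the tool pointing down it reaches from about 0.375 to 0.9 m from the base axis. Payload 3.1 kg.
Tool frame: the origin (TCP) lies at the very end of the fingers, on their centre line; the grasp point (between the pads) lies 19 mm behind it; z points along the fingers, x is the direction in which the jaws open and shut, and the axes are right-handed (so a half turn about z gives the same grasp; the last joint's range is limited). The gripper opens to 87 mm and grips with 3 to 60 N. Pads are 19 mm wide; open, the fingers measure 117 mm over their backs; the gripper's body (75 mm by 190 mm) begins 51 mm behind the grasp point.
Start: joints at [1.143, 0.527, 1.433, -0, 1.181, -0.178], TCP at [0.154, 0.606, 0.223] pointing down, gripper open.
Joint ranges: [-3.08, 3.08], [-0.75, 2.2], [0.22, 2.44], [-1.43, 4.57], [0, 2.65], [-2.85, 2.85]. Speed limits (rad/s): [2.79, 2.79, 3.14, 3.14, 3.14, 3.14].

INTERFACE

Orientations are given as a unit quaternion [w, x, y, z].
In Python, from cell import r gives the robot as it stands. Calls block until the motion is done:
- r.move_to(position, orientation): joint-space move of the TCP to a pose.
- r.servo_line(position, attitude=None, max_speed=0.15): straight line of the TCP; attitude=None keeps the orientation; max_speed is the mean speed in m/s.
- r.goto_joints(angles): joint-space move.
- r.let_go() and r.gripper_close(): open the fingers fully, or close them until they stop; the grip force is fixed at half the most.
- r.dwell(seconds).
- r.ik(position, orientation): joint angles nearest the present ones, or None.
- r.read_camera(name): name is "scene" or "side" or "wrist"; returns (picture, depth): 400x640x3 uint8, blue, green, red; 400x640 float32, m along the optical axis (not along the pixel's ray), 0 where there is no reading.
- r.camera_model(name): a dict with "fx", "fy", "cx", "cy" (pixels), "rvec" (rotation vector, rad) and "tvec" (3), from world to camera coordinates, as OpenCV has them; the wrist camera has in their place "hand_eye" (4x4, takes a point from camera to tool coordinates, whose origin is the TCP and whose axes are the tool frame's). Camera axes: x right, y down, z forward; pixel columns grow to the right and rows downward; lengths in m; the calibration is good to about 2 mm. The wrist camera is an equidistant fisheye: a pixel r from the principal point sees the ray r / f radians off the axis. A picture is of the moment at which its call begins: read the wrist's pose just before it. camera_model takes no time and is no camera call.
A pose or a line that the arm cannot do raises r.MotionError and nothing moves.
- r.close_job(): hands the job in, once; it reports no verdict.
Readings, each from a call of its own:
- r.read_t(): time.
- r.read_qpos(): joint angles.
- r.read_qvel(): joint speeds.
- r.read_tau(): joint torques, N m.
- r.read_eef_pos(): TCP position.
- r.read_tcp_rot(): TCP orientation.
- r.read_contact_force(): force on the tool from outside, world axes, zero at the start.
- r.read_wrist_torque(): the same for the moment, N m.
- r.read_width(): finger opening in m.
Only numpy, scipy, OpenCV 4.12 (cv2) and the standard library are available. Lean on these libraries where they do the work, as an engineer would, in place of code of your own. Each camera call takes 0.05 s, during which the arm holds its last target.

TASK

Take the wire basket with the circuit board in it by its orange grip and hook its bent strap over the near rim of the wash tank, so that it hangs inside with the board still in it. Set it gently on the blue rail, slide it along until the strap drops into the gap of the rail, then press it fully home past the roller catch and let go. Never push on the tank with more than 30 N, and leave the mug and the bottle behind the work where they are.

Things in the scene. Friction and masses are not known exactly. Their poses are not given: they have to be found in the camera images.
- tank: Grey wash tank, fixed, 206x274 mm, with a black front panel (two dials, red switch), deck 70 mm high. Origin: centre of the underside; x away from the panel, y along it (left, seen from the robot), z up. From the deck rises an open steel tank, outside 150 (x) x 220 (y) mm, walls 5 mm, rim at z = 115, inner floor at 28. The near (panel-side) wall's middle plane: x = -72.5.
- rim_mid (a point): Middle of the near wall's rim: tank x -72.5, y 0, z 115 mm; tank's axes. On this wall stands a blue rail 170 mm long, 5 mm thick, round-topped, top at tank z = 129. Its one gap, 33 mm wide with rounded upper ends, is open down to the rim. The rail is clamped firmly, but the gap's middle may be anywhere from tank y = -20 to +20: not measured, feel for it (or look).
- deck_front (a point): Point on the deck before the near wall: tank x -88, y 0, z 70 mm. Before the gap, wherever that is, a black catch 42 mm wide stands on the deck, up to z = 106, with a spring roller. In the gap the hook first drops freely by 3 to 5 mm; pushing its hem past the roller then takes 5 to 12 N; the last few mm go easily and the roller holds it down.
- basket_grip (a point): Centre of the basket's orange grip: 12 mm thick (basket x), 36 wide (y), 38 high, 119 mm above the basket's underside. Steel wire basket, 0.10 to 0.16 kg, standing on the bench: tray 80 (x) x 100 (y) mm, 34 high, 4 to 84 mm in +x of this point. Fingers may reach 20 mm below this point. x: from grip over tray, y: along the hook. In the tank its x lies along tank x.
- hook_slot (a point): On the underside of the hook's bridge, mid-slot, 44 mm straight below basket_grip; same axes. Strap hook 30 mm wide (y) bent over to -x: slot 7.5 mm wide (x -3.75 to 3.75); inner leg = the tray's back strap, down to the underside 75 mm below; outer leg ends in a rolled hem 23 mm below. Riding on the rail: tank z = 129 mm; fully home: 115 mm.
- board_mid (a point): Centre of the small green circuit board lying loose on the basket's floor, 46x62x11 mm, 30 g.
- mug_mid (a point): green and white mug, 78x116x101 mm, at the back left; bystander, centre
- flux_bottle_mid (a point): small off-white bottle with a red cap lying at the back, 37x98x37 mm; bystander, centre

How it is judged:
By the outcome, as a careful person would: the job done as asked, in the order asked, and still so for the second after the job is handed in, with the robot touching nothing.
It also fails if it takes over 58 s, if anything falls off the work surface, if the arm or the gripper's body presses on something with over 40 N, if the wrist force passes 120 N, or if a joint passes its speed limit or range.

## Working session

There is one attempt and no reset: what is moved stays moved. The work goes in short steps, each a Python script; the robot and the scene stay as the last script left them, time stands still between calls to the robot, and variables do not carry over. Pictures are saved under pics/ and viewed, and the job is handed in when it is done.

```bash
ls; mkdir -p pics
python3 - <<'E'
from cell import r
import cv2,numpy as np
print(r.read_t())
for n in ("scene","side","wrist"):
    p,d=r.read_camera(n); cv2.imwrite(f"pics/a_{n}.png",p); np.save(f"pics/a_{n}_d.npy",d); print(n,r.camera_model(n),(d>0).mean())
print(r.read_eef_pos(),r.read_tcp_rot(),r.read_t(),r.read_contact_force())
E
```

```text
pics
0.0
scene {'fx': 394.9897485743734, 'fy': 394.9897485743734, 'cx': 319.3248563266478, 'cy': 202.28528180500464, 'rvec': array([ 0.82851799, -2.63794012,  0.97037804]), 'tvec': array([0.49434906, 0.29627973, 0.77172512])} 0.99591796875
side {'fx': 438.9970796146994, 'fy': 438.9970796146994, 'cx': 317.2198817097153, 'cy': 202.35558220682634, 'rvec': array([ 0.21037853, -2.67674964,  1.50431266]), 'tvec': array([0.58595833, 0.09738906, 1.00150944])} 0.9960390625
wrist {'fx': 309.70691628693146, 'fy': 309.70691628693146, 'cx': 325.38968526116736, 'cy': 196.47033602779348, 'hand_eye': array([[ 9.99999509e-01, -9.83285385e-04, -1.25293121e-04,
        -1.04843677e-03],
       [ 9.76210622e-04,  9.55017479e-01,  2.96547908e-01,
        -8.16811133e-02],
       [-1.71934103e-04, -2.96547884e-01,  9.55017970e-01,
        -1.61767806e-01],
       [ 0.00000000e+00,  0.00000000e+00,  0.00000000e+00,
         1.00000000e+00]])} 0.99611328125
[0.15363636 0.60524487 0.22176891] [ 3.95262818e-04  7.89379391e-01  6.13905078e-01 -7.59099729e-04] 0.15 [ 0.85995989  0.03358525 -0.36468535]
```

View pics/a_scene.png

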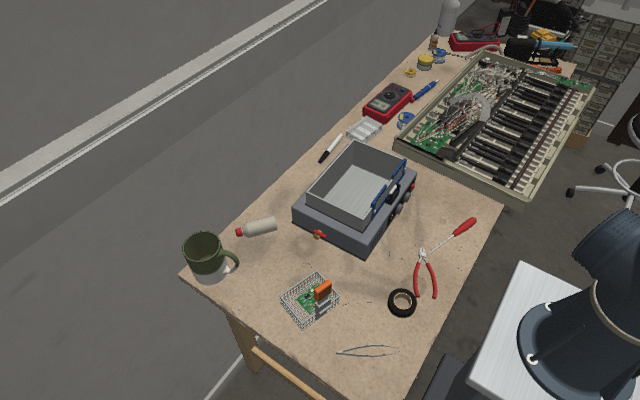

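View pics/a_side.png

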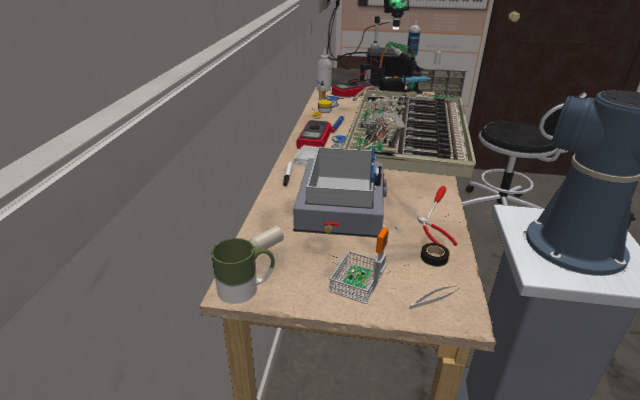

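View pics/a_wrist.png

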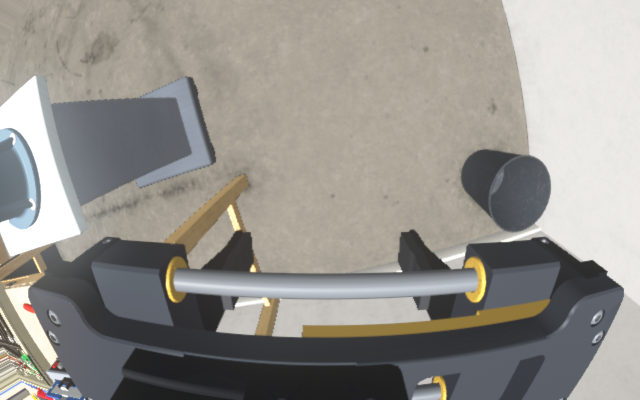

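The scene picture shows the basket with its orange grip at about (323,290) and the tank at (355,195), with blue rail pieces at (398,168) and (379,198). The side picture shows the grip at (382,240). I'll back-project these next.

```bash
cat > h.py <<'E'
import numpy as np,cv2
from scipy.spatial.transform import Rotation as R
def back(m,d,pos=None,rot=None):
    v,u=np.mgrid[0:d.shape[0],0:d.shape[1]]
    x=(u-m['cx'])/m['fx']; y=(v-m['cy'])/m['fy']
    if 'rvec' in m:
        P=np.stack([x*d,y*d,d],-1)
        Rm=cv2.Rodrigues(np.array(m['rvec']))[0]
        return (P-m['tvec'])@Rm
    rr=np.hypot(x,y)+1e-12; s=np.tan(rr)/rr
    P=np.stack([x*s*d,y*s*d,d],-1)
    H=m['hand_eye']; P=P@H[:3,:3].T+H[:3,3]
    w=np.array(rot); 
    return P@R.from_quat([w[1],w[2],w[3],w[0]]).as_matrix().T+pos
def mask(img,name):
    h=cv2.cvtColor(img,cv2.COLOR_BGR2HSV)
    lo,hi={'orange':((5,170,130),(18,255,255)),'blue':((100,120,60),(118,255,255)),'green':((45,80,60),(85,255,255))}[name]
    return cv2.inRange(h,lo,hi)>0
def blobs(mk,mn=15):
    n,l,s,c=cv2.connectedComponentsWithStats(mk.astype(np.uint8))
    return [(l==i,s[i],c[i]) for i in range(1,n) if s[i][4]>=mn]
E
python3 - <<'E'
from cell import r
from h import *
np.set_printoptions(precision=4,suppress=True)
for n in("scene","side"):
    im=cv2.imread(f"pics/a_{n}.png");d=np.load(f"pics/a_{n}_d.npy");m=r.camera_model(n)
    W=back(m,d)
    print(n,'bench z',[W[y,x] for y,x in ((320,370),(230,250))])
    for c in('orange','blue','green'):
        for b,s,ce in blobs(mask(im,c)):
            P=W[b]
            if abs(P[:,1].mean())<1 and P[:,0].mean()<1.0 and P[:,2].mean()<.3: print(c,s,'med',np.median(P,0),'lo',P.min(0),'hi',P.max(0))
    # zoom
    if n=="scene": z=im[130:340,260:440]
    else: z=im[140:310,280:460]
    cv2.imwrite(f"pics/z_{n}.png",cv2.resize(z,None,fx=3.3 if n=="side" else 2.8,fy=3.3 if n=="side" else 2.8,interpolation=cv2.INTER_CUBIC))
E
```

```text
scene bench z [array([0.3587, 0.1674, 0.0041]), array([0.697 , 0.1495, 0.0342])]
orange [314 280  17  13  97] med [0.4414 0.2205 0.1398] lo [0.2452 0.1703 0.0064] hi [0.4929 0.5072 0.7812]
blue [434  48  12   7  49] med [ 0.6669 -0.8657  0.0353] lo [ 0.6446 -0.8858  0.0236] hi [ 0.6843 -0.8308  0.0401]
blue [429  82   7   6  24] med [ 0.6074 -0.6766  0.0199] lo [ 0.6026 -0.6933  0.0155] hi [ 0.6155 -0.6598  0.0218]
blue [414  85  16  14  72] med [ 0.6161 -0.6141  0.02  ] lo [ 0.6061 -0.6635  0.013 ] hi [ 0.6294 -0.5731  0.0253]
blue [400 112  14  11  84] med [ 0.5896 -0.4505  0.0344] lo [ 0.5756 -0.467   0.0207] hi [ 0.6072 -0.4184  0.0385]
blue [392 159  15  20  57] med [ 0.474  -0.1429  0.1303] lo [ 0.2452 -0.1819  0.0747] hi [0.4968 0.5072 0.7812]
blue [395 171   9  13  21] med [ 0.4716 -0.1561  0.0877] lo [ 0.4695 -0.1725  0.0826] hi [ 0.4731 -0.1283  0.0974]
blue [371 185  15  25  68] med [ 0.4703 -0.0303  0.1297] lo [ 0.4656 -0.0721  0.1107] hi [ 0.4748 -0.0074  0.133 ]
blue [377 194  11  16  21] med [ 0.4684 -0.06    0.0868] lo [ 0.4665 -0.0874  0.0844] hi [ 0.4701 -0.0359  0.
[... 1793 characters left out ...]
.1065  0.1306]
blue [372 165   3  19  43] med [ 0.4686 -0.0193  0.1277] lo [ 0.4636 -0.0728  0.1122] hi [ 0.4721 -0.007   0.1297]
green [432  95  16   3  24] med [ 0.2365 -0.8631  0.0572] lo [ 0.2102 -0.9075  0.0501] hi [ 0.2622 -0.8503  0.0628]
green [365 109   5   7  18] med [ 0.5139 -0.7162  0.0286] lo [ 0.5057 -0.7852  0.0049] hi [ 0.5218 -0.6822  0.0422]
green [357 137  10   8  30] med [ 0.5181 -0.4462  0.0241] lo [ 0.4998 -0.5067  0.0032] hi [ 0.5328 -0.419   0.0274]
green [374 141   9  12  42] med [ 0.4557 -0.4167  0.0235] lo [ 0.4475 -0.4667  0.0124] hi [ 0.473  -0.3673  0.0318]
green [343 266  29  22 288] med [0.48   0.1943 0.0046] lo [0.454  0.1613 0.0015] hi [0.5083 0.8841 0.598 ]
```

```bash
sleep 0
```

```text
(no output)
```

View pics/z_scene.png

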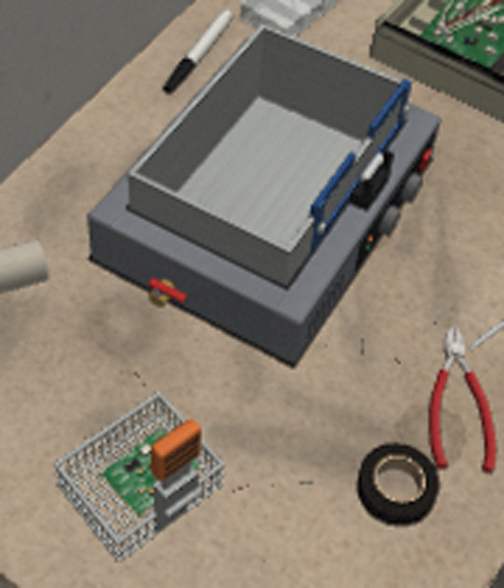

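View pics/z_side.png

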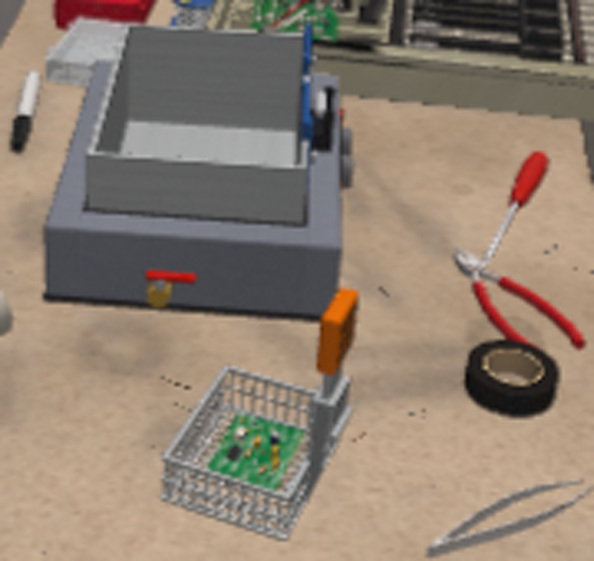

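Run:
```python
from cell import r
from h import *
np.set_printoptions(precision=4,suppress=True)
r.move_to([0.45,0.19,0.24],[0,1,0,0])
p0=r.read_eef_pos();q0=r.read_tcp_rot()
p,d=r.read_camera("wrist");cv2.imwrite("pics/b_wrist.png",p);np.savez("pics/b.npz",d=d,p=p0,q=q0)
print(p0,q0,r.read_t(),r.read_contact_force())
```

```text
[0.4499 0.1907 0.24  ] [-0.0002  1.      0.0006  0.0001] 2.05 [-0.2674 -0.3463  0.1472]
```

View pics/b_wrist.png

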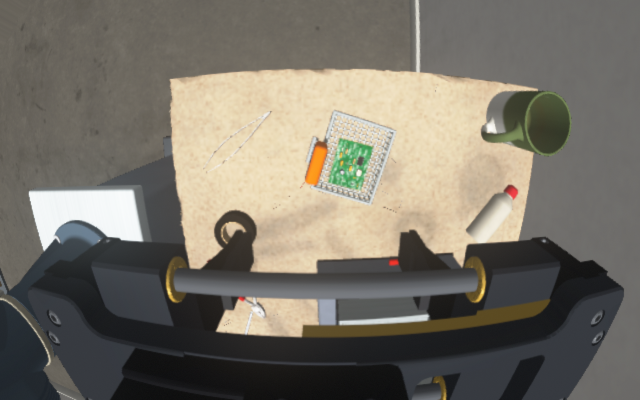

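The wrist picture shows the grip at (316,162), with the tray to its right and the basket yawed about -15°. The board is in it at (350,165).

Run:
```python
from cell import r
from h import *
np.set_printoptions(precision=4,suppress=True)
im=cv2.imread("pics/b_wrist.png");z=np.load("pics/b.npz");W=back(r.camera_model("wrist"),z['d'],z['p'],z['q'])
print('bench',W[200,430],W[220,290])
mk=mask(im,'orange')&(W[...,2]>.12)&(W[...,2]<.15)
P=W[mk];print('grip top n',len(P),np.median(P,0))
(c,s,a)=cv2.minAreaRect((P[:,:2]*1000).astype(np.float32));print('grip rect',c,s,a)
# tray rim
v,u=np.mgrid[0:400,0:640]
reg=(u>290)&(u<405)&(v>100)&(v<210)
T=reg&(W[...,2]>.026)&(W[...,2]<.042)&~mask(im,'orange')
P=W[T];print('tray',len(P)); (c,s,a)=cv2.minAreaRect((P[:,:2]*1000).astype(np.float32));print(c,s,a,cv2.boxPoints((c,s,a)))
G=mask(im,'green')&reg; P=W[G]; print('board',np.median(P,0),cv2.minAreaRect((P[:,:2]*1000).astype(np.float32)))
H=reg&(W[...,2]>.06)&(W[...,2]<.085);P=W[H];print('hook',len(P),P.min(0) if len(P) else '',P.max(0)if len(P) else '')
```

```text
bench [ 0.5985  0.1416 -0.0008] [ 0.4003  0.1124 -0.0006]
grip top n 483 [0.4414 0.2188 0.1373]
grip rect (441.1137390136719, 217.80970764160156) (35.23460388183594, 10.993154525756836) 72.6388931274414
tray 745
(483.2606201171875, 204.7861328125) (101.17523956298828, 80.89710235595703) 73.37655639648438 [[430.0305 167.8843]
 [507.5465 144.7413]
 [536.4908 241.6879]
 [458.9747 264.831 ]]
board [0.4812 0.1931 0.0048] ((481.26202392578125, 216.09249877929688), (58.19875717163086, 113.25904846191406), 3.1672918796539307)
hook 27 [0.4324 0.2107 0.0603] [0.4515 0.2342 0.0796]
```

Run:
```python
from cell import r
from h import *
np.set_printoptions(precision=4,suppress=True)
r.move_to([0.48,-0.055,0.30],[0,1,0,0])
p0=r.read_eef_pos();q0=r.read_tcp_rot()
p,d=r.read_camera("wrist");cv2.imwrite("pics/c_wrist.png",p);np.savez("pics/c.npz",d=d,p=p0,q=q0)
print(p0,q0,r.read_t())
W=back(r.camera_model("wrist"),d,p0,q0)
for b,s,c in blobs(mask(p,'blue')):
    P=W[b]; P=P[(P[:,2]>.118)&(P[:,2]<.14)]
    if len(P)>10: print('blue',s,len(P),np.median(P,0),'y',P[:,1].min(),P[:,1].max(), cv2.minAreaRect((P[:,:2]*1000).astype(np.float32)))
cv2.imwrite("pics/c_zoom.png",cv2.resize(p[100:300,200:460],None,fx=3,fy=3,interpolation=cv2.INTER_CUBIC))
```

```text
[ 0.4796 -0.0539  0.2996] [-0.0006  1.      0.0004 -0.0004] 3.1
blue [313 138   8  60 271] 260 [ 0.4702 -0.0407  0.1283] y -0.07697854424859683 -0.010355007086877553 ((469.85113525390625, -43.65730285644531), (5.805724143981934, 66.87899780273438), 2.5385191440582275)
blue [319 226   5  48 190] 173 [ 0.474  -0.1446  0.1281] y -0.17534217890259593 -0.11238187485723988 ((473.99169921875, -143.86460876464844), (62.955955505371094, 4.976170063018799), 89.73207092285156)
```

View pics/c_zoom.png

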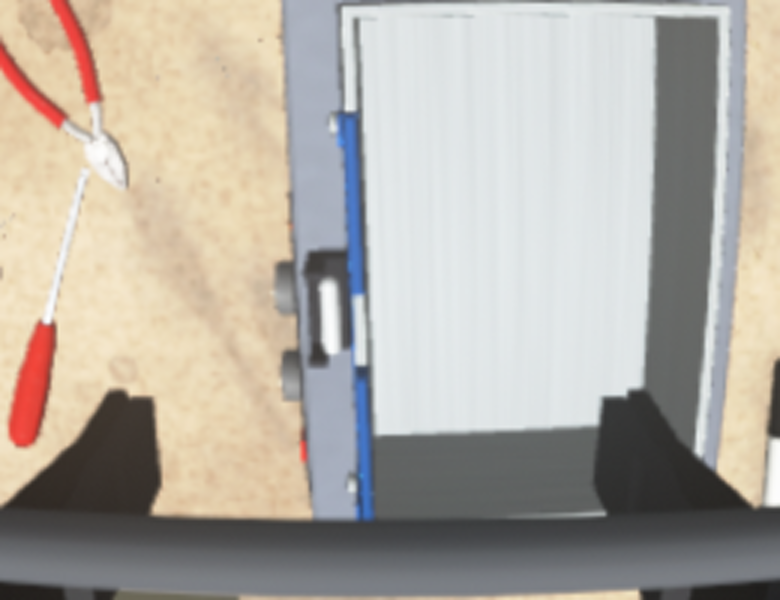

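The zoomed wrist view shows the gap as the silver strip at (360,330), with the catch in front of it. The gap lies between y = -0.077 and -0.112, and the rail runs at about x = 0.472 with tank yaw about +2.4°. Before grasping, I'll check the tank yaw against the rim.

Run:
```python
from cell import r
from h import *
np.set_printoptions(precision=4,suppress=True)
z=np.load("pics/c.npz");im=cv2.imread("pics/c_wrist.png");W=back(r.camera_model("wrist"),z['d'],z['p'],z['q'])
v,u=np.mgrid[0:400,0:640]
ok=(abs(W[...,2]-.115)<.006)&(W[...,0]>.44)&(W[...,0]<.7)&(v<235)&~mask(im,'blue')
P=W[ok]; print(len(P),P.min(0),P.max(0),np.median(P[:,2]))
far=P[(P[:,0]>.595)&(P[:,1]<-.02)&(P[:,1]>-.17)];print('far',len(far),np.polyfit(far[:,1],far[:,0],1) if len(far)>10 else'')
near=P[(P[:,0]<.49)&(P[:,1]>-.12)&(P[:,1]<-.07)];print('near gap rim',len(near),np.median(near,0))
left=P[(P[:,0]>.49)&(P[:,0]<.59)];print('left',len(left),np.polyfit(left[:,0],left[:,1],1),np.median(left,0))
b=mask(im,'blue')&(abs(W[...,2]-.128)<.004);B=W[b];print('rail',np.polyfit(B[:,1],B[:,0],1),np.polyval(np.polyfit(B[:,1],B[:,0],1),-.0947))
# side-camera and scene rail fit
for n in("scene","side"):
    i2=cv2.imread(f"pics/a_{n}.png");W2=back(r.camera_model(n),np.load(f"pics/a_{n}_d.npy"))
    b=mask(i2,'blue')&(abs(W2[...,2]-.127)<.005)&(W2[...,0]<.5)&(abs(W2[...,1]+.095)<.1);B=W2[b];f=np.polyfit(B[:,1],B[:,0],1);print(n,f,np.polyval(f,-.0947),np.sort(B[:,1])[[0,-1]],'gap',B[B[:,1]>-.095][:,1].min(),B[B[:,1]<-.095][:,1].max())
```

```text
1504 [ 0.4646 -0.1329  0.109 ] [0.621  0.0348 0.1204] 0.11445961647841225
far 410 [-0.0355  0.6131]
near gap rim 124 [ 0.4729 -0.0966  0.1147]
left 392 [0.038  0.0091] [0.5368 0.0296 0.1146]
rail [-0.0365  0.4687] 0.4721111979233956
scene [-0.0394  0.4688] 0.4725543221012001 [-0.175  -0.0074] gap -0.07205690051164813 -0.10909490255835812
side [-0.0478  0.4671] 0.4715917186148345 [-0.1716 -0.0076] gap -0.07275307059229455 -0.10652019396872467
```

```bash
cat >> h.py <<'E'
def down(th): return [0,float(np.cos(th/2)),float(np.sin(th/2)),0]
E
python3 - <<'E'
from cell import r
from h import *
np.set_printoptions(precision=4,suppress=True)
th=np.deg2rad(-16.8);q=down(th)
r.move_to([0.4411,0.2177,0.19],q)
r.servo_line([0.4411,0.2177,0.1005],max_speed=0.1)
print(r.read_eef_pos(),r.read_tcp_rot(),r.read_contact_force(),r.read_t())
r.gripper_close()
print(r.read_width(),r.read_contact_force(),r.read_eef_pos(),r.read_t())
r.servo_line([0.4411,0.2177,0.28],max_speed=0.15)
r.dwell(.2)
print(r.read_width(),r.read_contact_force(),r.read_wrist_torque(),r.read_eef_pos(),r.read_t())
for n in("side","scene","wrist"):
    p,d=r.read_camera(n);cv2.imwrite(f"pics/d_{n}.png",p)
    if n!="wrist":
        x0,y0=(300,150) if n=="side" else (250,190)
        cv2.imwrite(f"pics/d_{n}z.png",cv2.resize(p[y0:y0+170,x0:x0+150],None,fx=3.4,fy=3.4,interpolation=cv2.INTER_CUBIC))
E
```

```text
[0.4416 0.2177 0.1009] [-0.0002  0.9893 -0.1462  0.0005] [-0.2549  0.0622 -0.14  ] 5.2833
0.011640588209785797 [-0.1936 -0.2021  0.2927] [0.4411 0.2177 0.1005] 6.475
0.011592289354141591 [ 0.0836  0.2075 -1.0158] [-0.1024  0.1485  0.0308] [0.4407 0.2176 0.2793] 8.025
```

View pics/d_sidez.png

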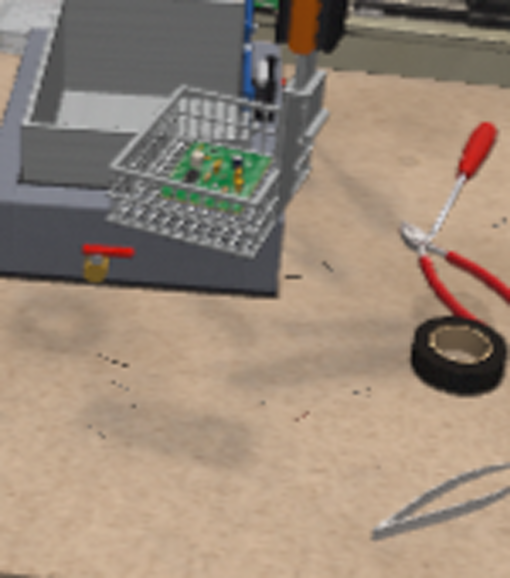

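View pics/d_wrist.png

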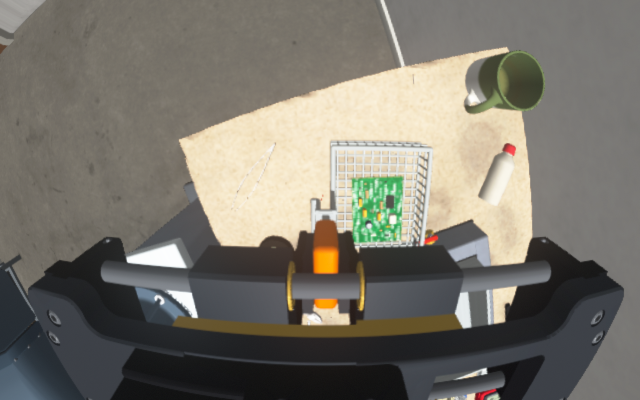

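The basket hangs level in the grip with the board in it (wrist picture, board at (378,212)). Now I'll carry it over the tank.

Run:
```python
from cell import r
from h import *
np.set_printoptions(precision=4,suppress=True)
q=down(.0375)
r.servo_line([0.4706,-0.052,0.28],q,max_speed=0.15)
r.servo_line([0.4706,-0.052,0.19],max_speed=0.1)
r.dwell(.2)
p0=r.read_eef_pos();q0=r.read_tcp_rot();print(p0,q0,r.read_contact_force(),r.read_wrist_torque(),r.read_t())
for n in("side","scene","wrist"):
    p,d=r.read_camera(n);cv2.imwrite(f"pics/e_{n}.png",p);np.savez(f"pics/e_{n}.npz",d=d,p=p0,q=q0)
    if n!="wrist":
        x0,y0=(290,90) if n=="side" else (300,110)
        cv2.imwrite(f"pics/e_{n}z.png",cv2.resize(p[y0:y0+130,x0:x0+150],None,fx=4.5,fy=4.5,interpolation=cv2.INTER_CUBIC))
```

```text
[ 0.4709 -0.0521  0.1905] [0.0002 0.9998 0.0188 0.0005] [-0.184   0.5543 -2.2615] [-0.1039  0.1102  0.0223] 11.3833
```

View pics/e_sidez.png

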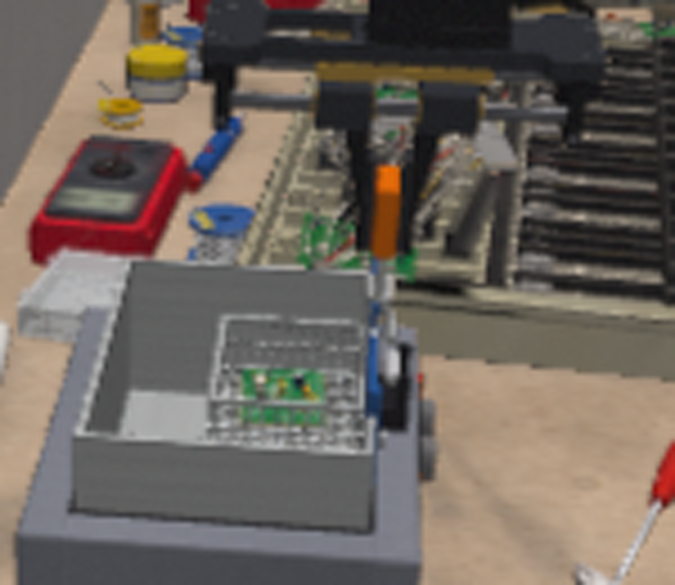

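View pics/e_scenez.png

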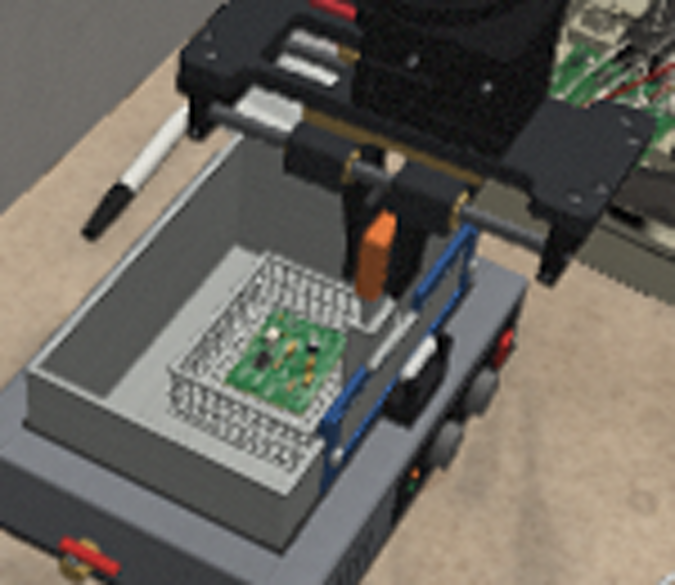

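View pics/e_wrist.png

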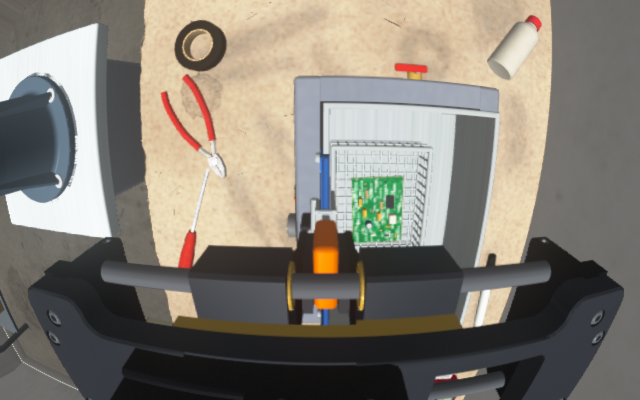

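Run:
```python
from cell import r
from h import *
np.set_printoptions(precision=4,suppress=True)
im=cv2.imread("pics/e_wrist.png");z=np.load("pics/e_wrist.npz");W=back(r.camera_model("wrist"),z['d'],z['p'],z['q'])
cv2.imwrite("pics/e_wz.png",cv2.resize(im[140:250,280:400],None,fx=5,fy=5,interpolation=cv2.INTER_CUBIC))
b=mask(im,'blue')&(abs(W[...,2]-.128)<.004)&(W[...,1]>-.09);B=W[b];f=np.polyfit(B[:,1],B[:,0],1);print('rail',len(B),f,np.polyval(f,-.052),np.median(B,0))
v,u=np.mgrid[0:400,0:640]
H=(u>300)&(u<345)&(v>190)&(v<235)&(W[...,2]>.14)&(W[...,2]<.19)
P=W[H];print('hook',len(P),P.min(0),P.max(0),np.median(P,0))
g=mask(im,'orange')&(W[...,2]>.21)&(W[...,2]<.24);print('griptop',np.median(W[g],0),W[g].min(0),W[g].max(0))
for row in range(200,232,4):
    print(row,[(uu,*(W[row,uu]*1000).round(0).astype(int)) for uu in range(306,342,3)])
T=(u>325)&(u<440)&(v>138)&(v<250)&(W[...,2]>.113)&(W[...,2]<.137); P=W[T];A=np.c_[P[:,:2],np.ones(len(P))]
print(len(P))
# tray rim height back vs front
for x0,x1 in((.475,.49),(.545,.56)):
    s=P[(P[:,0]>x0)&(P[:,0]<x1)];print(len(s),np.percentile(s[:,2],[50,90,99]) if len(s) else'')
```

```text
rail 357 [-0.0725  0.4673] 0.4710724893477394 [ 0.4695 -0.0273  0.1282]
hook 507 [ 0.4561 -0.0627  0.1411] [ 0.478  -0.0366  0.1899] [ 0.4661 -0.04    0.1658]
griptop [ 0.4707 -0.0425  0.2272] [ 0.464  -0.0694  0.2204] [ 0.4767 -0.0341  0.2293]
200 [(306, np.int64(453), np.int64(-63), np.int64(70)), (309, np.int64(455), np.int64(-63), np.int64(70)), (312, np.int64(461), np.int64(-38), np.int64(146)), (315, np.int64(463), np.int64(-38), np.int64(148)), (318, np.int64(465), np.int64(-37), np.int64(148)), (321, np.int64(467), np.int64(-58), np.int64(85)), (324, np.int64(469), np.int64(-44), np.int64(129)), (327, np.int64(471), np.int64(-43), np.int64(130)), (330, np.int64(474), np.int64(-51), np.int64(105)), (333, np.int64(475), np.int64(-37), np.int64(147)), (336, np.int64(480), np.int64(-55), np.int64(93)), (339, np.int64(487), np.int64(-75), np.int64(28))]
204 [(306, np.int64(453), np.int64(-67), np.int64(69)), (309, np.int64(455), np.int64(-67), np.int64(69)), (312, np.int64(461), np.int64(-41), np.int64(148)), (315, np.int64(463), np.int64(-41), np.int64(147)), (318, np.int64(465),
[... 3509 characters left out ...]
.int64(352))]
228 [(306, np.int64(455), np.int64(-77), np.int64(106)), (309, np.int64(457), np.int64(-77), np.int64(105)), (312, np.int64(461), np.int64(-59), np.int64(148)), (315, np.int64(464), np.int64(-36), np.int64(200)), (318, np.int64(466), np.int64(-34), np.int64(205)), (321, np.int64(467), np.int64(-34), np.int64(205)), (324, np.int64(469), np.int64(-34), np.int64(205)), (327, np.int64(470), np.int64(-34), np.int64(206)), (330, np.int64(472), np.int64(-34), np.int64(205)), (333, np.int64(474), np.int64(-34), np.int64(204)), (336, np.int64(475), np.int64(-36), np.int64(201)), (339, np.int64(484), np.int64(-82), np.int64(92))]
1507
223 [0.1235 0.1247 0.135 ]
535 [0.1233 0.1244 0.1252]
```

View pics/e_wz.png

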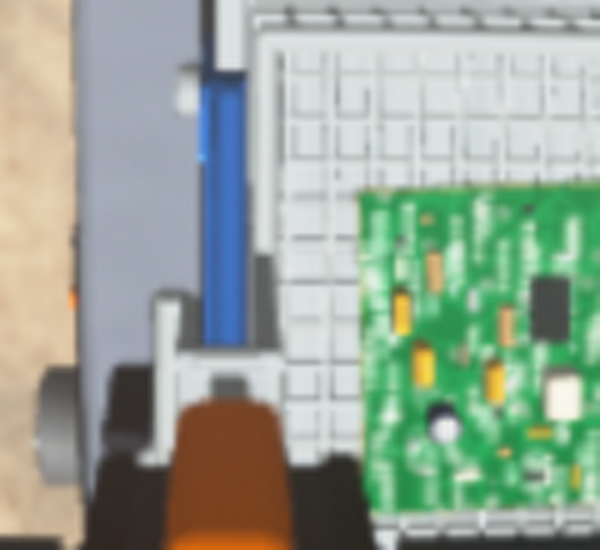

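The zoomed view shows the blue rail centred between the hook's legs (rail at about 205–245, legs at about 180 and 272 zoomed pixels). The tray is level, so I'll lower it onto the rail under force guard.

```bash
cat >> h.py <<'E'
def F(r,n=5):
    a=[]
    for i in range(n):
        a.append(r.read_contact_force()); r.dwell(.01)
    return np.mean(a,0)
E
python3 - <<'E'
from cell import r
from h import *
np.set_printoptions(precision=3,suppress=True)
r.servo_line([0.4706,-0.052,0.158],max_speed=0.05); r.dwell(.1)
b=F(r,8);print('base',b,r.read_eef_pos(),r.read_t()); np.save('base.npy',b)
z=.158
while z>.150:
    z-=.0008; r.servo_line([0.4706,-0.052,z],max_speed=0.02)
    f=F(r,4)-b; print(round(z,4),f,r.read_eef_pos(),round(r.read_t(),2))
    if f[2]>2.0 or np.hypot(f[0],f[1])>6: break
E
```

```text
base [ 0.117  0.132 -1.593] [ 0.471 -0.052  0.158] 12.4917
0.1572 [-0.321  0.076 -0.006] [ 0.471 -0.052  0.157] 12.78
0.1564 [-0.67   0.131 -0.004] [ 0.471 -0.052  0.156] 13.06
0.1556 [ 0.083 -0.058 -0.001] [ 0.471 -0.052  0.156] 13.34
0.1548 [-0.193 -0.658 -0.438] [ 0.471 -0.052  0.155] 13.62
0.154 [-1.102 -0.163  4.678] [ 0.471 -0.052  0.154] 13.91
```

Contact came at TCP z 0.154, exactly as expected. Next I'll slide along the rail with light force control.

Run:
```python
from cell import r
from h import *
np.set_printoptions(precision=3,suppress=True)
b=np.load('base.npy'); y=-.052; z=.154
f=F(r,3)-b
while y>-.112:
    y-=.002 if y>-.083 else .001
    z-=float(np.clip((3-f[2])/6.5e3,-.0006,.0006))
    x=.4706+.0375*(-.052-y)
    r.servo_line([x,y,z],max_speed=0.03)
    f=F(r,2)-b; print(round(y,4),round(z,4),f,r.read_eef_pos(),round(r.read_t(),2))
    if z<.1525 or f[2]>9 or abs(f[1])>8 or abs(f[0])>8: break
```

```text
-0.054 0.1543 [0.363 0.722 4.026] [ 0.471 -0.054  0.154] 14.2
-0.056 0.1545 [-0.619  0.13   2.583] [ 0.471 -0.056  0.154] 14.47
-0.058 0.1544 [-0.534  0.933  2.523] [ 0.471 -0.058  0.154] 14.73
-0.06 0.1543 [-0.143  0.807  3.462] [ 0.471 -0.06   0.154] 15.0
-0.062 0.1544 [-0.174  0.475  2.776] [ 0.471 -0.062  0.154] 15.27
-0.064 0.1544 [-0.131  0.72   2.906] [ 0.471 -0.064  0.154] 15.53
-0.066 0.1544 [-0.321  1.033  2.861] [ 0.471 -0.066  0.154] 15.8
-0.068 0.1543 [-0.445  1.269  2.966] [ 0.471 -0.068  0.154] 16.07
-0.07 0.1543 [-0.614  1.462  2.907] [ 0.471 -0.07   0.154] 16.33
-0.072 0.1543 [-0.647 -0.03   3.828] [ 0.471 -0.072  0.154] 16.6
-0.074 0.1544 [-0.117  0.185  1.913] [ 0.471 -0.074  0.154] 16.87
-0.076 0.1543 [-0.137  0.974  2.591] [ 0.471 -0.076  0.154] 17.13
-0.078 0.1542 [-0.301  1.298  4.256] [ 0.472 -0.078  0.154] 17.4
-0.08 0.1544 [-0.107 -0.254  2.23 ] [ 0.472 -0.08   0.154] 17.67
-0.082 0.1543 [-0.497  0.416  3.125] [ 0.472 -0.082  0.154] 17.93
-0.084 0.1543 [-0.931  0.653  2.153] [ 0.472 -0.084  0.154] 18.2
-0.085 0.1542 [-0.712  0.967  2.786] [ 0.472 -0.085  0.154] 18.47
-0.086 0.1541 [-0.464  1.148  3.274] [ 0.472 -0.086  0.154] 18.73
-0.087 0.1542 [-0.218  1.091  2.686] [ 0.472 -0.087  0.154] 19.0
-0.088 0.1541 [-0.569  0.573  2.915] [ 0.472 -0.088  0.154] 19.27
-0.089 0.1541 [-0.659 -0.315  1.318] [ 0.472 -0.089  0.154] 19.53
-0.09 0.1539 [-0.545 -1.44   1.172] [ 0.472 -0.09   0.154] 19.8
-0.091 0.1536 [ 0.077 -0.556 -0.047] [ 0.472 -0.091  0.154] 20.07
-0.092 0.1531 [-0.797 -0.845  0.954] [ 0.472 -0.092  0.153] 20.33
-0.093 0.1528 [-0.404 -0.49   0.339] [ 0.472 -0.093  0.153] 20.6
-0.094 0.1524 [-0.318  0.015 -0.094] [ 0.472 -0.094  0.152] 20.87
```

The strap started to drop at y ≈ -0.091. I'll lower it with sideways compliance.

```bash
cat > press.py <<'E'
import sys
from cell import r
from h import *
np.set_printoptions(precision=3,suppress=True)
y,z,zend,fmax,step=map(float,sys.argv[1:6])
dx=float(sys.argv[6]) if len(sys.argv)>6 else 0
b=np.load('base.npy')
f=F(r,2)-b
while z>zend:
    z-=step
    if abs(f[1])>1.0: y+=float(np.clip(f[1]*.0002,-.0006,.0006))
    if abs(f[0])>1.5: dx+=float(np.clip(f[0]*.00015,-.0004,.0004))
    x=.4706+.0375*(-.052-y)+dx
    r.servo_line([x,y,z],max_speed=0.03)
    f=F(r,2)-b; print(round(x,4),round(y,4),round(z,4),f,r.read_eef_pos()*1000,round(r.read_t(),2))
    if f[2]>fmax or np.hypot(f[0],f[1])>9: print('stop');break
print('y dx',y,dx,r.read_width())
E
python3 press.py -.094 .1524 .1485 5 .0006
```

```text
0.4722 -0.094 0.1518 [ 0.031 -0.062  0.308] [472.131 -93.969 151.778] 21.15
0.4722 -0.094 0.1512 [-0.323  0.211 -0.303] [472.483 -94.099 151.286] 21.42
0.4722 -0.094 0.1506 [ 1.184 -0.064  1.916] [472.856 -94.227 150.823] 21.68
0.4722 -0.094 0.15 [2.42  0.105 2.18 ] [473.125 -94.312 150.324] 21.95
0.4725 -0.094 0.1494 [ 3.714 -0.3    3.402] [473.54  -94.348 149.713] 22.22
0.4729 -0.094 0.1488 [3.52  0.516 5.369] [473.691 -94.333 149.189] 22.48
stop
y dx -0.094 0.0007629980553428206 0.012023450970555084
```

The strap dropped freely by about 3.5 mm with no sideways force, and then met the roller. I'll take a quick look before pressing.

Run:
```python
from cell import r
import cv2
p,d=r.read_camera("wrist");q,d=r.read_camera("scene")
a=cv2.resize(p[140:250,260:380],(480,440),interpolation=cv2.INTER_CUBIC)
c=cv2.resize(q[130:250,330:430],(320,384),interpolation=cv2.INTER_CUBIC)
import numpy as np
o=np.zeros((440,800,3),np.uint8);o[:,:480]=a;o[:384,480:]=c;cv2.imwrite("pics/f.png",o)
```

```text
(no output)
```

View pics/f.png

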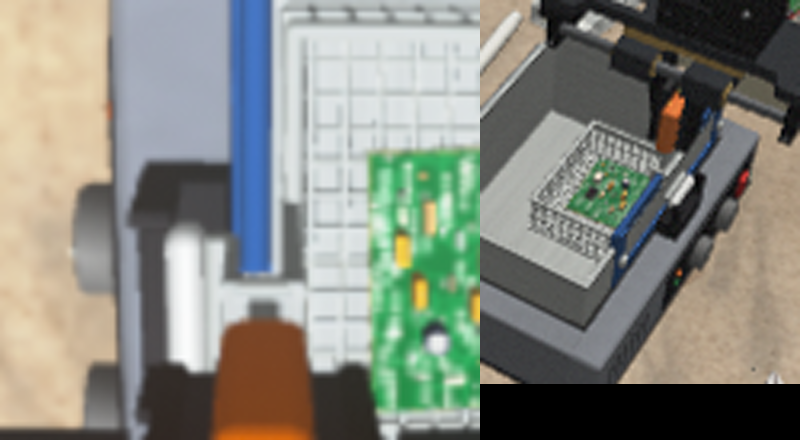

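The hook sits in the gap against the white roller, with the board flat in the tray. Now I'll press home.

```bash
sed -i 's/^    x=.4706/    dx=float(np.clip(dx,-.0012,.0012))\n    x=.4706/' press.py; python3 press.py -.094 .1488 .1392 17 .0006 .00076
```

```text
0.4733 -0.094 0.1482 [ 4.271 -1.176  6.748] [473.696 -94.229 148.366] 22.87
0.4734 -0.0942 0.1476 [4.535 0.155 4.865] [473.684 -94.281 147.58 ] 23.13
0.4734 -0.0942 0.147 [ 4.55  -0.509  4.416] [473.658 -94.267 146.846] 23.4
0.4734 -0.0942 0.1464 [5.515 0.107 3.127] [473.664 -94.242 146.14 ] 23.67
0.4734 -0.0942 0.1458 [5.364 0.328 2.805] [473.602 -94.217 145.407] 23.93
0.4734 -0.0942 0.1452 [5.65  0.14  1.594] [473.606 -94.196 144.684] 24.2
0.4734 -0.0942 0.1446 [ 6.428 -0.488  0.421] [473.602 -94.165 143.969] 24.47
0.4734 -0.0942 0.144 [ 6.374 -0.088 -0.683] [473.594 -94.127 143.247] 24.73
0.4734 -0.0942 0.1434 [ 6.595 -0.6   -2.042] [473.458 -94.085 142.508] 25.0
0.4734 -0.0942 0.1428 [ 5.739 -0.041 -2.878] [473.077 -93.967 141.72 ] 25.27
0.4734 -0.0942 0.1422 [ 4.691 -0.931 -4.232] [472.411 -93.78  140.926] 25.53
0.4734 -0.0942 0.1416 [ 4.567 -0.743 -6.693] [472.008 -93.712 140.555] 25.8
0.4734 -0.0942 0.141 [ 1.868 -0.123 -4.952] [472.105 -93.722 140.512] 26.07
0.4734 -0.0942 0.1404 [-0.126  0.837  1.462] [472.193 -93.729 140.45 ] 26.33
0.4734 -0.0942 0.1398 [-1.781  1.535  7.124] [472.228 -93.738 140.425] 26.6
0.4731 -0.0939 0.1392 [-2.674  0.753 11.307] [472.237 -93.726 140.395] 26.87
0.4727 -0.0939 0.1386 [-2.977  1.631 14.722] [472.209 -93.752 140.352] 27.13
y dx -0.09392819813683274 0.0005328784965326491 0.011541892882841139
```

It's seated hard at 13.8 mm below the riding height. I'll unload and check before releasing.

Run:
```python
from cell import r
from h import *
np.set_printoptions(precision=3,suppress=True)
b=np.load('base.npy')
r.servo_line([.4726,-.0939,.1402],max_speed=.02);f=F(r,4)-b;print(f,r.read_eef_pos()*1000,r.read_t())
r.let_go();r.dwell(.3)
print(r.read_width(),F(r,4)-b,r.read_contact_force(),r.read_eef_pos()*1000,r.read_t())
p,d=r.read_camera("wrist");cv2.imwrite("pics/g_wrist.png",p)
r.servo_line([.4726,-.0939,.26],max_speed=.1);r.dwell(.2)
p0=r.read_eef_pos();q0=r.read_tcp_rot()
for n in("wrist","side","scene"):
    p,d=r.read_camera(n);cv2.imwrite(f"pics/h_{n}.png",p);np.savez(f"pics/h_{n}.npz",d=d,p=p0,q=q0)
    W=back(r.camera_model(n),d,p0,q0)
    g=mask(p,'orange')&(W[...,2]>.12)&(W[...,2]<.2)&(W[...,1]>-.2)&(W[...,1]<0)&(W[...,0]<.5)
    print(n,g.sum(),np.median(W[g],0) if g.any() else '',np.percentile(W[g][:,2],[5,95]) if g.any() else '')
print(r.read_t())
A=cv2.resize(cv2.imread("pics/h_wrist.png")[100:300,240:480],(480,400));B=cv2.resize(cv2.imread("pics/h_scene.png")[130:255,290:430],(320,286),interpolation=cv2.INTER_CUBIC);C=cv2.resize(cv2.imread("pics/h_side.png")[130:245,280:400],(300,288),interpolation=cv2.INTER_CUBIC)
o=np.zeros((590,800,3),np.uint8);o[:400,:480]=A;o[:286,480:]=B;o[290:578,490:790]=C;cv2.imwrite("pics/h.png",o)
```

```text
[-0.957  0.098  4.626] [472.552 -94.062 140.434] 27.4167
0.0865549686382721 [ 0.114 -0.551  1.743] [-0.821 -0.292  0.487] [472.588 -93.884 140.202] 29.125
wrist 499 [ 0.473 -0.093  0.177] [0.176 0.179]
side 32 [ 0.472 -0.089  0.177] [0.172 0.178]
scene 52 [ 0.474 -0.091  0.18 ] [0.178 0.181]
30.875
```

View pics/h.png

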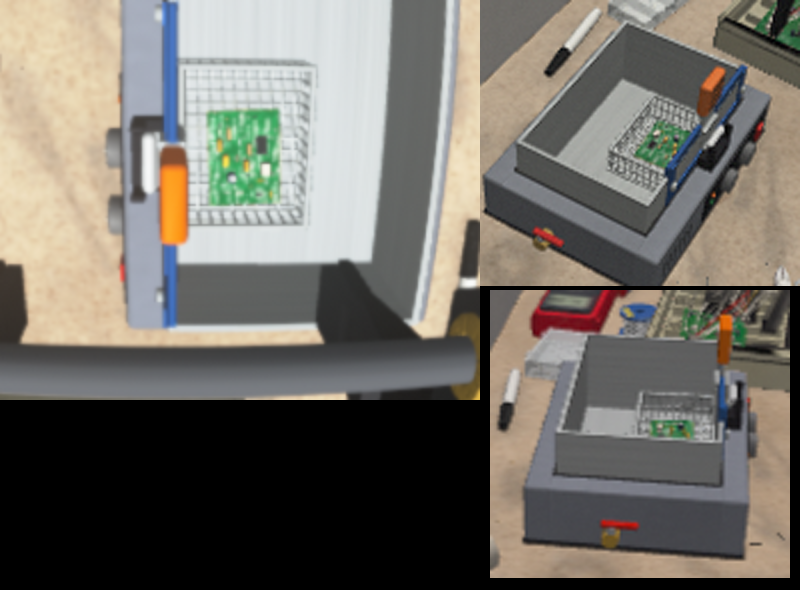

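View pics/h_scene.png

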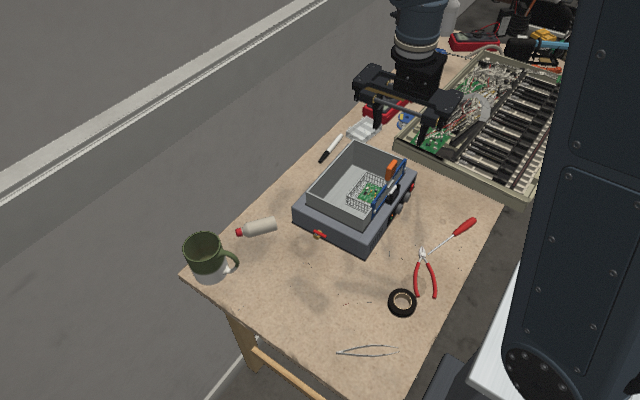

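The pictures show the basket hanging in the gap with the board inside, and the grip top at z ≈ 0.178, which is the value expected at home. The mug at (205,255) and the bottle at (258,228) haven't moved.

```bash
python3 -c "
from cell import r
print(r.read_t());print(r.close_job())"
```

```text
30.875
the job is handed in; nothing more can be done
None
```

The basket is hooked in the rail gap, pressed home past the roller catch and released, with the board still in it. I handed the job in at 30.9 s of the allowed 58 s.

- **Placing:** I gripped the orange grip and set the hook on the blue rail with about 5 N of contact. I then slid it along with about 3 N until it started to drop at world y ≈ -0.091, and it went down freely by about 3.5 mm.
- **Pressing home:** Passing the roller took about 7 N downward. At the bottom stop the force reached about 15 N, well under the 30 N limit.
- **Seating:** The hook stopped 13.8 mm below its riding height (14 expected). After release, the three cameras put the top of the grip at z = 0.177, 0.177 and 0.180 m; 0.178 m is fully home.
- **Surroundings:** In the last pictures the board lies in the tray, the mug and bottle are where they were, and the gripper is well clear of the basket.

No check failed. The cameras disagreed by about 4 mm on where the gap was along the rail, and feeling for it settled that at about y = -0.094.

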